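# Bolt down the hold-down bar of a tube shaker

## Robot

A 7-joint arm with a two-finger parallel gripper is mounted at the origin on a cart in front of the work surface, level with it; the furniture and walls round the work are solid. World frame = base frame: x ahead of the robot, y to its left, z up, the work surface at z = 0. Lengths are in m, angles in rad, forces in N, time in s.
With the tool pointing down it reaches from about 0.425 to 0.875 m from the base axis. Payload 4.7 kg.
Tool frame: the origin (TCP) lies between the finger pads; the fingertips stand 14 mm ahead of it and the grasp point (between the pads) lies 5 mm behind it; z points along the fingers, y is the line along which they close (so a half turn about z gives the same grasp; the last joint's range is limited). The gripper opens to 87 mm and grips with 3 to 60 N. Pads are 19 mm wide; open, the fingers measure 117 mm over their backs; the gripper's body (75 mm by 190 mm) begins 51 mm behind the grasp point.
Start: joints at [-1.335, 0.321, -0.07, 1.45, 0.023, 1.371, -0.057], TCP at [0.143, 0.634, 0.237] pointing down, gripper open.
Joint ranges: [-2.86, 2.86], [-0.3, 2.09], [-1.38, 1.24], [0.06, 2.45], [-1.56, 4.7], [0.09, 2.05], [-2.69, 2.69]. Speed limits (rad/s): [2.57, 2.57, 3.14, 3.14, 3.14, 3.14, 3.14].

## Interface

Orientations are given as a rotation vector (axis times angle).
In Python, from bench import ctrl gives the robot as it stands.
- The arm moves only by the tool step_arm, never from a script. Its argument "commands" is a list of rows, each an object with "travel": the shift along the tool's x, y, z in m, a list of three; "turn": the turn, a rotation vector about the tool's x, y, z in degrees, a list of three. A call has 1 to 5 rows; each row is the pose to reach, as a shift and turn from the pose commanded when the call began, along the tool's axes at that moment; what a row does not reach only later rows make up. A row lasts 1/10 s, in which the tool goes at most 50 mm and 8.59 degrees, less where a joint would pass 70% of its speed; a pose out of reach is approached as far as the arm can. A call with a gripper value outside its range is refused whole. "gripper" is the opening, from 0 (shut) to 1 (fully open), set as the call begins (left out, the last holds). The fingers move at their own pace and stop on an object; "force" is the grip in N (left out, the last holds). Time passes only in rows, so rows that repeat a pose let the fingers close. It gives the time, the measured TCP pose, the force, the opening and the grip force at its end, in the units of the state.
- ctrl.get_state(): the state, without advancing time (a new reading comes with each control period).
- ctrl.get_image(name): name is "scene" or "top" or "wrist"; returns the picture (420x560x3 uint8, red, green, blue); there is no depth.
- ctrl.camera_model(name): a dict with "fx", "fy", "cx", "cy" (pixels), "R" (3x3) and "t" (3): a world point X has camera coordinates R X + t; the wrist camera has in their place "T_tool_cam" (4x4, takes a point from camera to tool coordinates, whose origin is the TCP and whose axes are the flange's). Camera axes: x right, y down, z forward; pixel columns grow to the right and rows downward; lengths in m; the calibration is good to about 2 mm. A picture is of the moment at which its call begins: read the wrist's pose just before it. camera_model takes no time and is no camera call.
- ctrl.close_job(): hands the job in; it is judged then, once.
The state is a dict: "time": time; "joint_positions": joint angles; "qd": joint speeds; "joint_torque": joint torques, N m; "position": TCP position; "tool_rot": TCP orientation; "ft_force": force on the tool from outside, world axes, zero at the start; "torque": the same for the moment, N m; "grip_width": opening from 0.0 (shut) to 1.0 (fully open); "grip_force": force on a finger pad.
Only numpy, scipy, OpenCV 4.12 (cv2) and the standard library are available. Lean on these libraries where they do the work, as an engineer would, in place of code of your own. Each camera call takes 0.05 s, during which the arm holds its last target. There are 200 camera calls.

## Task

Make the sample tubes safe for shaking: press the shaker's hinged hold-down bar down flat over their caps, then push the bolt by its upright handle along the L-shaped slot, over the tongue of the bar, and at the corner swing the handle down sideways to the end of the slot, so that the bolt cannot slide back. Only push with the fingertips: do not squeeze or force the handle, lift nothing, and leave the two bottles beside the shaker where they stand.

Things in the scene. Friction and masses are not known exactly. Their poses are not given: they have to be found in the camera images.
- shaker: bench-top tube shaker fixed on the worktop: white housing 300 x 110 mm (x, y), aluminium deck 40 mm high. Origin: middle of the underside; z up; x runs along its length from the bar's hinge to the bolt; its -y side (dial, switch) faces the front edge of the worktop. Three capped tubes stand on y = 0 at x = -96, -54, -12 mm, cap tops at z = 154 mm, clipped in
- bar_hinge (a point): middle of the bar's hinge axis, at x = -132, y = 0, z = 162 mm of the shaker; the axis is parallel to the shaker's y. The hinge sits between two cheek plates, 40 mm over their outsides, up to z = 173 mm
- bar (a joint): flat aluminium hold-down bar, 26 mm wide, 8 mm thick, 182 mm from hinge axis to end, the last 38 mm a thinner steel tongue. Value: rad above level (then it points along the shaker's +x); 0 = shut, a stop, just clear of the caps, upper face at z = 167 mm. Starts at 0.55 to 0.9. Stiff hinge (0.3 N m): it stays where it is left
- bar_pad (a point): centre of the upper face of the rubber thumb pad (36 x 20 mm) on the bar, 115 mm from the hinge axis along the bar and 7 mm above the line through the axis
- corner (a point): point on the axis of the bolt's barrel under the corner of the slot, at x = 79, y = 0, z = 173 mm of the shaker. The barrel is a fixed tube, 30 mm outside, x = 60 to 135 mm, axis parallel to x. Its L-shaped slot, from which the handle's pin stands out: the long leg lies along the top; at its end nearest the bar the short leg runs down round the -y side
- bolt (a joint): 16 mm round steel bolt that slides in the barrel towards the shaker's -x, at about 2 N, and stays where it is left. Value: travel in m; 0 = drawn back, clear of the bar; 0.040 = home against its stop, 30 mm over the tongue. Starts at 0 to 0.008. It passes over the tongue only if the bar is shut
- handle (a joint): the bolt's handle: a 6 mm pin with a ball knob, turning about the bolt's axis; it stays where it is left (about 1 N at the knob moves it). Value: rad; 0 = straight up, growing as it swings down to the shaker's -y side; 1.40 = end of the slot. The slot lets it swing only with the bolt within 5 mm of home; before that it has 0.1 rad of play and springs a little if forced
- knob (a point): centre of the handle's black ball knob (22 mm), 54 mm from the bolt's axis; with the handle upright at z = 227 mm and at the shaker's x = 119 mm minus the bolt's travel. A collar (12 mm) under the knob ends 38 mm from the axis; from there to the barrel the bare pin is free
- bottle: screw-cap bottle, 50 mm wide, 106 mm high, near the hinge end of the shaker; origin in the middle of its underside. Not to be disturbed
- small_bottle: smaller screw-cap bottle, 44 mm wide, 93 mm high, near the hinge end of the shaker; origin in the middle of its underside. Not to be disturbed

How it is judged:
On the way, in this order (a step that is already met when the one before it is completed fails the run):
1. the hold-down bar is pressed down over the caps while the bolt is still drawn back (value of joint bar below 0.03 rad and value of joint bolt below 0.02 m), for 0.2 s.
2. the bolt is pushed home over the tongue of the bar (value of joint bar below 0.03 rad and value of joint bolt above 0.034 m), for 0.1 s.
At the end, for the whole second after the job is handed in: The bar is shut (within 0.03 rad of level), the bolt is home over its tongue (at least 34 of 40 mm) and the handle lies at the end of the short leg of the slot (turned by at least 1.15 rad of 1.40), all at rest; the two bottles stand upright (all of step 2 and value of joint handle above 1.15 rad and velocity of joint handle below 0.05 rad/s and velocity of joint bolt below 0.005 m/s and angle between each of bottle, small_bottle's own z axis and vertical below 0.1 rad); the robot touches nothing.
It fails at once if the bar is lifted farther open (value of joint bar above 0.96 rad).
It fails at once if one of the two bottles is moved or lifted by more than 20 mm (distance of any of bottle, small_bottle from where it was at the start of the episode above 0.02 m).
It fails at once if the handle is squeezed or forced with more than 35 N (contact force between the fingers and handle above 35 N).
It also fails if it takes over 53 s, if anything falls off the work surface, if the arm or the gripper's body presses on something with over 40 N, if the wrist force passes 120 N, or if a joint passes its speed limit or range.

## Working session

There is one attempt and no reset: what is moved stays moved. The work goes in short steps, Python scripts to look and compute and a tool call to move; the robot and the scene stay as the last step left them, time stands still between calls to the robot, and variables do not carry over. Pictures are saved under pics/ and viewed, at most 11 in all, crops included, and the job is handed in when it is done.

Besides the shell and the picture viewer there is one more tool, called after "Emit:" by a JSON object that holds its "method" and its "body", one argument or row to a line. step_arm: Moves the arm, as the interface text tells. Its arguments: {"type":"object","properties":{"commands":{"type":"array"},"gripper":{"type":"number"},"force":{"type":"number"}},"required":["commands"]}

```bash
mkdir -p pics; ls; python3 - <<'E'
from bench import ctrl
import cv2,numpy as np
s=ctrl.get_state();print(s)
for n in("scene","top"):
    cv2.imwrite(f"pics/{n}0.png",ctrl.get_image(n)[:,:,::-1]);print(n,ctrl.camera_model(n))
print(ctrl.camera_model("wrist"))
E
```

```text
pics
{'time': 0.0, 'joint_positions': array([-1.33487772,  0.32179939, -0.07008411,  1.45166834,  0.02260799,
        1.37077422, -0.05690349]), 'qd': array([ 0.00047688,  0.00076637, -0.00114688,  0.0009484 ,  0.00089963,
        0.0008228 ,  0.00060543]), 'joint_torque': array([-1.43401758e-04, -4.91282666e+01, -4.03844006e-01, -3.12533891e+01,
       -6.38409262e-02,  4.37037076e-02,  1.85205245e-04]), 'position': array([0.14293913, 0.6335592 , 0.23548015]), 'tool_rot': array([-3.47663002e-01, -3.12219321e+00,  2.92093350e-03]), 'ft_force': array([ 0.68776047, -0.22679203, -0.44435718]), 'torque': array([-0.01004417, -0.05454975,  0.04482857]), 'grip_force': 0.0, 'grip_width': 0.99900629014319}
scene {'fx': 532.148494861771, 'fy': 532.148494861771, 'cx': 275.6147579191314, 'cy': 209.11821845784957, 'R': array([[ 0.86157993, -0.50759401, -0.0053244 ],
       [-0.38080153, -0.63935803, -0.66799065],
       [ 0.33566385,  0.57755487, -0.74415062]]), 't': array([-0.30839485,  0.44237513,  0.81982115])}
top {'fx': 460.16267242787563, 'fy': 460.16267242787563, 'cx': 278.9132250465767, 'cy': 204.68519811120706, 'R': array([[ 0.05832762, -0.99828991, -0.00389226],
       [-0.97418698, -0.05606677, -0.21866928],
       [ 0.21807711,  0.01654624, -0.97579127]]), 't': array([0.21298703, 0.52116889, 1.02660988])}
{'fx': 366.8682352918392, 'fy': 366.8682352918392, 'cx': 281.09520336527163, 'cy': 211.79486183342664, 'T_tool_cam': array([[-1.39589215e-03, -9.52237659e-01, -3.05354700e-01,
         8.49660144e-02],
       [ 9.99998726e-01, -1.56570748e-03,  3.11229021e-04,
        -2.53209744e-04],
       [-7.74460131e-04, -3.05353877e-01,  9.52238631e-01,
        -1.47556835e-01],
       [ 0.00000000e+00,  0.00000000e+00,  0.00000000e+00,
         1.00000000e+00]])}
```

View pics/scene0.png

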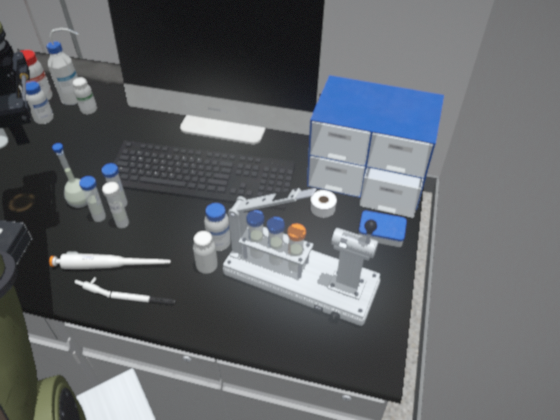

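View pics/top0.png

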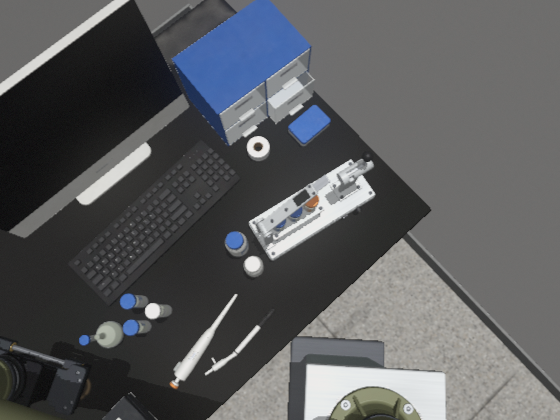

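The scene picture shows the bar open over three tubes (caps near 256,218 / 276,226 / 297,232) and the knob near (371,226). The top view has the knob near (368,156), the housing between (250,235) and (375,195), and the bottles at (236,243) and (254,267). I'll crop both for detail.

```bash
python3 - <<'E'
import cv2,numpy as np
a=cv2.imread("pics/scene0.png")[180:330,195:395];b=cv2.imread("pics/top0.png")[145:285,220:390]
cv2.imwrite("pics/c1.png",cv2.resize(a,None,fx=4,fy=4,interpolation=2))
cv2.imwrite("pics/c2.png",cv2.resize(b,None,fx=4,fy=4,interpolation=2))
E
```

```text
(no output)
```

View pics/c1.png

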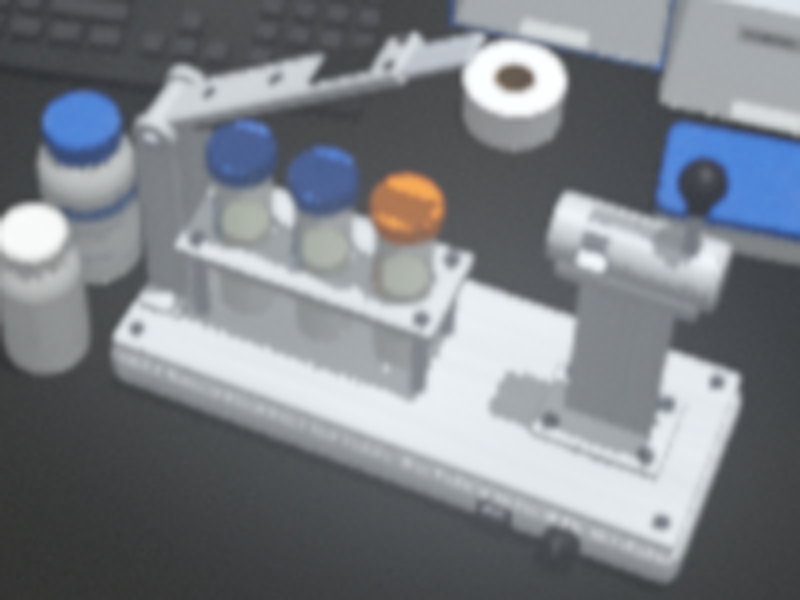

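View pics/c2.png

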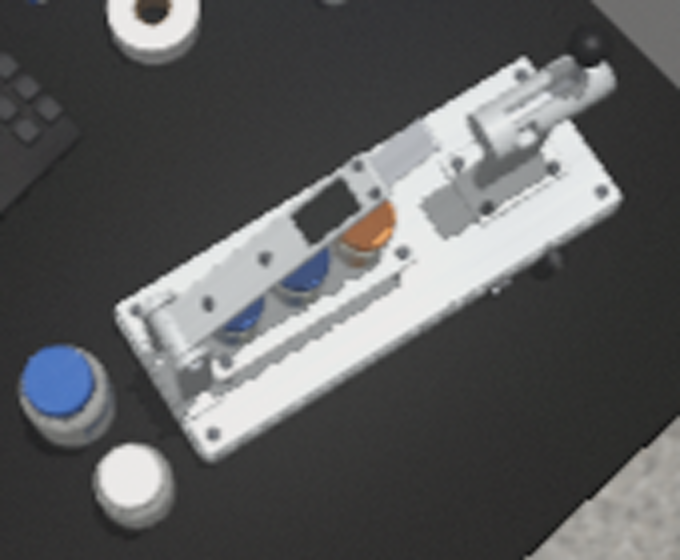

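The crops show the following. In scene c1: knob (703,185), barrel's near face centre (567,228), cheek tops (150,130)/(185,75). In top c2: knob (591,46), pad centre (327,210), deck corners about (113,310), (210,462), (622,197), (525,57). I'll fit the shaker pose to these points.

```bash
cat > h.py <<'E'
from bench import ctrl
import numpy as np
from scipy.optimize import least_squares
from scipy.spatial.transform import Rotation as R
CM={n:ctrl.camera_model(n) for n in("scene","top")}
def proj(n,X):
    c=CM[n];p=c["R"]@X+c["t"];return np.array([c["fx"]*p[0]/p[2]+c["cx"],c["fy"]*p[1]/p[2]+c["cy"]])
def ray(n,u):
    c=CM[n];d=c["R"].T@np.array([(u[0]-c["cx"])/c["fx"],(u[1]-c["cy"])/c["fy"],1]);return -c["R"].T@c["t"],d
def plane(n,u,z):
    o,d=ray(n,u);return o+d*(z-o[2])/d[2]
O={"scene":(195,180),"top":(220,145)}
def px(n,c): return np.array(O[n])+(np.array(c)+.5)/4-.5
def w(p,X):
    c,s=np.cos(p[2]),np.sin(p[2]);return np.array([p[0]+c*X[0]-s*X[1],p[1]+s*X[0]+c*X[1],X[2]])
E
python3 - <<'E'
from h import *
def bar(a,r,h): return [-.132+r*np.cos(a)-h*np.sin(a),0,.162+r*np.sin(a)+h*np.cos(a)]
obs=[("scene",(703,185),lambda p:[.119-p[4],0,.227]),("top",(591,46),lambda p:[.119-p[4],0,.227]),
("scene",(567,228),lambda p:[.06,0,.173]),
("scene",(167,103),lambda p:[-.132,0,.166]),
("top",(327,210),lambda p:bar(p[3],.115,.007)),
("top",(113,310),lambda p:[-.15,.055,.038]),("top",(210,462),lambda p:[-.15,-.055,.038]),
("top",(622,197),lambda p:[.15,-.055,.038]),("top",(525,57),lambda p:[.15,.055,.038]),
("scene",(114,348),lambda p:[-.15,-.055,.038]),("scene",(668,570),lambda p:[.15,-.055,.03]),("scene",(740,385),lambda p:[.15,.055,.038]),
("scene",(447,45),lambda p:bar(p[3],.163,.004)),("top",(403,150),lambda p:bar(p[3],.163,.004))]
def f(p): return np.concatenate([proj(n,w(p,g(p)))-px(n,c) for n,c,g in obs])
A=plane("top",px("top",(160,385)),.038);B=plane("top",px("top",(573,127)),.038);d=B-A
r=least_squares(f,[*((A+B)/2)[:2],np.arctan2(d[1],d[0]),.7,.004],loss="soft_l1")
print(r.x);print(f(r.x).reshape(-1,2).round(1))
for n,X in dict(hinge=bar(r.x[3],0,0),pad=bar(r.x[3],.115,.007),pad0=bar(0,.115,.007),corner=[.079,0,.173],knob=[.119-r.x[4],0,.227]).items(): print(n,w(r.x,X).round(4))
# knob triangulated
(o1,d1),(o2,d2)=ray("scene",px("scene",(703,185))),ray("top",px("top",(591,46)))
t=np.linalg.lstsq(np.c_[d1,-d2],o2-o1,rcond=None)[0];print(o1+d1*t[0],o2+d2*t[1])
print(plane("top",px("top",(58,380)),.106),plane("top",px("top",(128,478)),.093))
s=ctrl.get_state();print(R.from_rotvec(s["tool_rot"]).as_matrix().round(3))
E
```

```text
[ 5.10704549e-01  1.61594423e-01 -9.49708062e-01  6.13334815e-01
  4.07472082e-04]
[[-0.3  0.3]
 [ 0.8  0.8]
 [-2.1 -0.9]
 [ 0.8  0.7]
 [ 0.4  0.1]
 [-0.4 -1. ]
 [-0.1  0.1]
 [ 2.2 -0.2]
 [ 0.8 -1.9]
 [-2.5 -1.5]
 [ 2.5 -1.6]
 [ 2.  -2.6]
 [-2.6  1.1]
 [-0.2  1. ]]
hinge [0.4339 0.2689 0.162 ]
pad [0.4863 0.1957 0.2339]
pad0 [0.5008 0.1754 0.169 ]
corner [0.5567 0.0973 0.173 ]
knob [0.5797 0.0651 0.227 ]
[0.58162646 0.06653916 0.22523263] [0.58183189 0.06646756 0.22531691]
[0.41242982 0.33635542 0.106     ] [0.36194022 0.29470776 0.093     ]
[[-0.975  0.22  -0.   ]
 [ 0.22   0.975 -0.002]
 [-0.    -0.002 -1.   ]]
```

```bash
cat >> h.py <<'E'
P=np.array([.5107,.1616,-.9497])
YAW=P[2]
def RT(): # tool x = shaker -x, tool z down
    c,s=np.cos(P[2]),np.sin(P[2]);x=np.array([-c,-s,0]);z=np.array([0,0,-1.]);return np.c_[x,np.cross(z,x),z]
def go(*pts): # shaker-frame fingertip points (mm) -> travel/turn
    s=ctrl.get_state();M=R.from_rotvec(s["tool_rot"]).as_matrix();D=RT()
    print("turn",np.degrees(R.from_matrix(M.T@D).as_rotvec()).round(1))
    for q in pts:
        t=w(P,np.array(q)/1e3)-D[:,2]*.014
        print(q,"travel",(M.T@(t-s["position"])).round(4))
def tip():
    s=ctrl.get_state();M=R.from_rotvec(s["tool_rot"]).as_matrix();t=s["position"]+.014*M[:,2]
    c,n=np.cos(P[2]),np.sin(P[2]);d=t[:2]-P[:2];print("tip",(np.array([c*d[0]+n*d[1],-n*d[0]+c*d[1],t[2]])*1e3).round(1),"F",s["ft_force"].round(1),"t",s["time"])
E
python3 -c "
from h import *
go((-120,0,330),(-50,0,330))"
```

```text
turn [-0.1  0.  41.7]
(-120, 0, 330) travel [-0.373  -0.2999 -0.1079]
(-50, 0, 330) travel [-0.4253 -0.3465 -0.1078]
```

Emit:
{"method": "step_arm", "body": {
  "commands": [
    {"travel": [0,0,-0.05],"turn": [0,0,8]},
    {"travel": [0,0,-0.1],"turn": [0,0,16]},
    {"travel": [-0.04,-0.03,-0.108],"turn": [0,0,24]},
    {"travel": [-0.08,-0.06,-0.108],"turn": [0,0,32]},
    {"travel": [-0.12,-0.09,-0.108],"turn": [0,0,40]}
  ],
  "gripper": 0
}}

```text
time: 0.6
position: [0.2407, 0.5192, 0.3447]
tool_rot: [1.401, 2.812, 0.001]
ft_force: [0.6, -0.6, 0.5]
grip_width: 0.629
grip_force: 0.0
```

```bash
python3 -c "
from h import *
tip();go((-50,0,330))"
```

```text
tip [-447.9  -11.5  330.7] F [ 0.6 -0.6  0.5] t 0.6
turn [ 0.  -0.   1.4]
(-50, 0, 330) travel [-0.398   0.0015  0.0007]
```

Emit:
{"method": "step_arm", "body": {
  "commands": [
    {"travel": [-0.05,0,0],"turn": [0,0,1.5]},
    {"travel": [-0.1,0,0],"turn": [0,0,1.5]},
    {"travel": [-0.15,0,0],"turn": [0,0,1.5]},
    {"travel": [-0.2,0,0],"turn": [0,0,1.5]},
    {"travel": [-0.25,0.001,0],"turn": [0,0,1.5]}
  ]
}}

```text
time: 1.1
position: [0.3928, 0.3201, 0.3444]
tool_rot: [-1.431, -2.796, -0.0]
ft_force: [0.5, 0.5, 0.1]
grip_width: 0.177
grip_force: 0.0
```

Emit:
{"method": "step_arm", "body": {
  "commands": [
    {"travel": [-0.04,0,0],"turn": [0,0,0]},
    {"travel": [-0.06,0,0],"turn": [0,0,0]},
    {"travel": [-0.06,0,0],"turn": [0,0,0]},
    {"travel": [-0.06,0,0],"turn": [0,0,0]}
  ]
}}

```text
time: 1.5
position: [0.4267, 0.2739, 0.3443]
tool_rot: [-1.431, -2.796, -0.0]
ft_force: [-0.1, 0.5, 1.3]
grip_width: 0.005
grip_force: 0.0
```

```bash
python3 -c "
from h import *
import cv2
tip();go((-40,0,270))
s=ctrl.get_state();print(repr(s['position']),repr(s['tool_rot']))
for n in('wrist','top'): cv2.imwrite(f'pics/{n}1.png',ctrl.get_image(n)[:,:,::-1])
"
```

```text
tip [-140.3   -3.   330.3] F [-0.1  0.5  1.3] t 1.5
turn [-0.  -0.1  0.2]
(-40, 0, 270) travel [-0.1003  0.0026  0.0602]
array([0.42667202, 0.27393779, 0.34429679]) array([-1.43090950e+00, -2.79566361e+00, -3.11443671e-05])
```

View pics/wrist1.png

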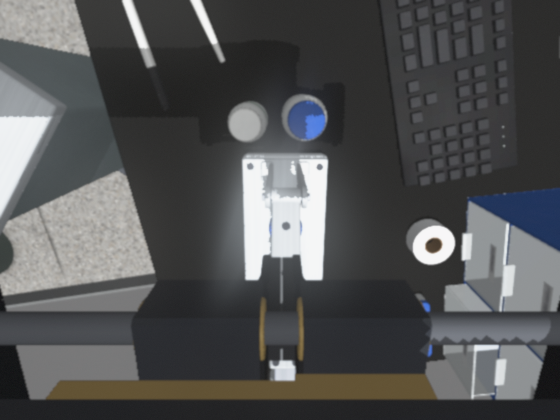

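The wrist view shows the deck edges vertical at columns 243 and 326, the hinge at about (285,165), and the barrel hidden behind the fingers. That agrees with the fitted pose to about 1 mm, so I'll move over the pad.

Emit:
{"method": "step_arm", "body": {
  "commands": [
    {"travel": [-0.05,0.001,0],"turn": [0,0,0.2]},
    {"travel": [-0.1,0.003,0.02],"turn": [0,0,0.2]},
    {"travel": [-0.1,0.003,0.06],"turn": [0,0,0.2]},
    {"travel": [-0.1,0.003,0.06],"turn": [0,0,0.2]}
  ]
}}

```text
time: 2.0
position: [0.4855, 0.193, 0.2795]
tool_rot: [-1.435, -2.789, 0.013]
ft_force: [-1.0, 0.1, -1.2]
grip_width: 0.001
grip_force: 0.0
```

Emit:
{"method": "step_arm", "body": {
  "commands": [
    {"travel": [-0.002,0,0.015],"turn": [0,0,0]},
    {"travel": [-0.005,0,0.03],"turn": [0,0,0]},
    {"travel": [-0.008,0,0.045],"turn": [0,0,0]},
    {"travel": [-0.01,0,0.055],"turn": [0,0,0]},
    {"travel": [-0.012,0,0.065],"turn": [0,0,0]}
  ]
}}

```text
time: 2.5
position: [0.4955, 0.1844, 0.2193]
tool_rot: [1.435, 2.794, 0.001]
ft_force: [-0.1, -1.8, 2.7]
grip_width: 0.006
grip_force: 1.0
```

```bash
python3 -c "
from h import *
tip();go((-20,0,170))"
```

```text
tip [-27.3   0.9 205.3] F [-0.1 -1.8  2.7] t 2.5
turn [0.1 0.  0. ]
(-20, 0, 170) travel [-0.0073 -0.0009  0.0353]
```

Emit:
{"method": "step_arm", "body": {
  "commands": [
    {"travel": [-0.004,0,0.013],"turn": [0,0,0]},
    {"travel": [-0.006,-0.001,0.024],"turn": [0,0,0]},
    {"travel": [-0.007,-0.001,0.032],"turn": [0,0,0]},
    {"travel": [-0.007,-0.001,0.034],"turn": [0,0,0]}
  ]
}}

```text
time: 2.9
position: [0.4981, 0.1776, 0.1844]
tool_rot: [-1.436, -2.793, 0.002]
ft_force: [0.3, -0.5, 1.6]
grip_width: 0.011
grip_force: 0.8
```

Emit:
{"method": "step_arm", "body": {
  "commands": [
    {"travel": [0,0,0.001],"turn": [0,0,0]},
    {"travel": [0,0,0.002],"turn": [0,0,0]},
    {"travel": [0,0,0.002],"turn": [0,0,0]}
  ]
}}

```text
time: 3.2
position: [0.4982, 0.178, 0.1836]
tool_rot: [-1.436, -2.794, 0.0]
ft_force: [0.5, 1.0, -0.4]
grip_width: 0.005
grip_force: 0.0
```

```bash
python3 -c "
from h import *
tip()"
```

```text
tip [-20.6  -0.6 169.6] F [ 0.5  1.  -0.4] t 3.2
```

Emit:
{"method": "step_arm", "body": {
  "commands": [
    {"travel": [0,0,0.001],"turn": [0,0,0]},
    {"travel": [0,0,0.002],"turn": [0,0,0]},
    {"travel": [0,0,0.002],"turn": [0,0,0]},
    {"travel": [0,0,0.002],"turn": [0,0,0]}
  ]
}}

```text
time: 3.6
position: [0.4984, 0.1781, 0.1815]
tool_rot: [1.436, 2.794, 0.0]
ft_force: [-0.1, -0.5, 0.7]
grip_width: 0.006
grip_force: 0.4
```

```bash
python3 -c "
from h import *
tip()"
```

```text
tip [-20.6  -0.4 167.5] F [-0.1 -0.5  0.7] t 3.6
```

Emit:
{"method": "step_arm", "body": {
  "commands": [
    {"travel": [0,0,0.001],"turn": [0,0,0]},
    {"travel": [0,0,0.002],"turn": [0,0,0]},
    {"travel": [0,0,0.002],"turn": [0,0,0]}
  ]
}}

```text
time: 3.9
position: [0.4985, 0.1782, 0.1813]
tool_rot: [-1.436, -2.794, -0.001]
ft_force: [-4.7, -2.1, 10.2]
grip_width: 0.008
grip_force: 5.3
```

```bash
python3 -c "
from h import *
import cv2
tip()
a=ctrl.get_image('scene')[180:330,195:395,::-1]
cv2.imwrite('pics/s2.png',cv2.resize(a,None,fx=4,fy=4,interpolation=2))"
```

```text
tip [-20.6  -0.3 167.3] F [-4.7 -2.1 10.2] t 3.9
```

View pics/s2.png

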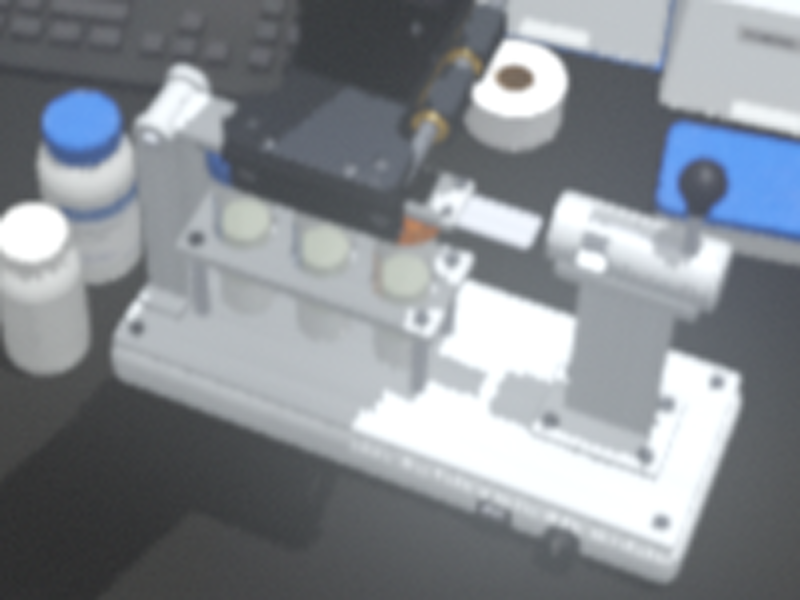

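The bar is level against its stop, with 10 N at the tip and the tongue beside the barrel. Next I'll lift and go round behind the knob.

Emit:
{"method": "step_arm", "body": {
  "commands": [
    {"travel": [0,0,-0.04],"turn": [0,0,0]},
    {"travel": [0,0,-0.09],"turn": [0,0,0]},
    {"travel": [-0.03,0.001,-0.12],"turn": [0,0,0]},
    {"travel": [-0.08,0.001,-0.12],"turn": [0,0,0]},
    {"travel": [-0.13,0.001,-0.12],"turn": [0,0,0]}
  ]
}}

```text
time: 4.45
position: [0.5762, 0.0732, 0.3012]
tool_rot: [1.43, 2.795, 0.005]
ft_force: [-0.4, 0.2, 0.6]
grip_width: 0.002
grip_force: 0.0
```

Emit:
{"method": "step_arm", "body": {
  "commands": [
    {"travel": [-0.04,0,0],"turn": [0,0,0]},
    {"travel": [-0.05,0,0],"turn": [0,0,0]},
    {"travel": [-0.05,0,0],"turn": [0,0,0]},
    {"travel": [-0.05,0,0],"turn": [0,0,0]}
  ]
}}

```text
time: 4.85
position: [0.6035, 0.0341, 0.2991]
tool_rot: [-1.433, -2.794, -0.001]
ft_force: [-1.1, 1.6, 0.0]
grip_width: 0.003
grip_force: 0.0
```

```bash
python3 -c "
from h import *
import cv2
tip();go((155,1,214))
cv2.imwrite('pics/w3.png',ctrl.get_image('wrist')[:,:,::-1])"
```

```text
tip [157.7   1.2 285.1] F [-1.1  1.6  0. ] t 4.85
turn [-0.  -0.1  0.1]
(155, 1, 214) travel [ 0.0026 -0.0002  0.0711]
```

View pics/w3.png

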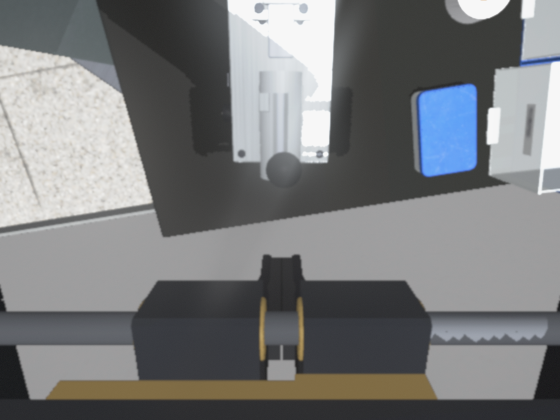

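The knob is at (284,170) and the barrel is centred on column 281, so the knob sits 41 mm ahead of the finger and about 2 mm to its +y side. I'll descend, then push.

Emit:
{"method": "step_arm", "body": {
  "commands": [
    {"travel": [0,0.001,0.035],"turn": [0,0,0]},
    {"travel": [0,0.001,0.07],"turn": [0,0,0]},
    {"travel": [0,0.001,0.073],"turn": [0,0,0]},
    {"travel": [0.01,0.001,0.073],"turn": [0,0,0]},
    {"travel": [0.018,0.001,0.073],"turn": [0,0,0]}
  ]
}}

```text
time: 5.4
position: [0.5946, 0.0492, 0.2286]
tool_rot: [1.434, 2.794, 0.004]
ft_force: [-0.3, -0.4, 0.3]
grip_width: 0.004
grip_force: 0.0
```

Emit:
{"method": "step_arm", "body": {
  "commands": [
    {"travel": [0.007,0,0],"turn": [0,0,0]},
    {"travel": [0.014,0,0],"turn": [0,0,0]},
    {"travel": [0.02,0,0],"turn": [0,0,0]},
    {"travel": [0.026,0,0],"turn": [0,0,0]},
    {"travel": [0.03,0,0],"turn": [0,0,0]}
  ]
}}

```text
time: 5.9
position: [0.5769, 0.0723, 0.2271]
tool_rot: [1.436, 2.793, 0.001]
ft_force: [2.4, -1.8, 2.0]
grip_width: 0.007
grip_force: 1.3
```

```bash
python3 -c "
from h import *
tip()"
```

```text
tip [111.1   1.9 213.1] F [ 2.4 -1.8  2. ] t 5.9
```

Emit:
{"method": "step_arm", "body": {
  "commands": [
    {"travel": [0.004,0,0],"turn": [0,0,0]},
    {"travel": [0.008,0,0],"turn": [0,0,0]},
    {"travel": [0.01,0,0],"turn": [0,0,0]},
    {"travel": [0.011,0,0],"turn": [0,0,0]},
    {"travel": [0.011,0,0],"turn": [0,0,0]}
  ]
}}

```text
time: 6.4
position: [0.5702, 0.081, 0.2264]
tool_rot: [-1.436, -2.794, -0.0]
ft_force: [1.0, -1.4, 1.1]
grip_width: 0.002
grip_force: 0.8
```

```bash
python3 -c "
from h import *
tip()"
```

```text
tip [100.2   1.5 212.4] F [ 1.  -1.4  1.1] t 6.4
```

Emit:
{"method": "step_arm", "body": {
  "commands": [
    {"travel": [0.001,0,0],"turn": [0,0,0]},
    {"travel": [0.0015,0,0],"turn": [0,0,0]},
    {"travel": [0.002,0,0],"turn": [0,0,0]},
    {"travel": [0.002,0,0],"turn": [0,0,0]}
  ]
}}

```text
time: 6.8
position: [0.5692, 0.0824, 0.2264]
tool_rot: [-1.436, -2.794, 0.0]
ft_force: [1.1, -2.6, 1.6]
grip_width: 0.008
grip_force: 1.0
```

```bash
python3 -c "
from h import *
tip()"
```

```text
tip [ 98.4   1.5 212.4] F [ 1.1 -2.6  1.6] t 6.8
```

Emit:
{"method": "step_arm", "body": {
  "commands": [
    {"travel": [0.001,0,0],"turn": [0,0,0]},
    {"travel": [0.002,0,0],"turn": [0,0,0]},
    {"travel": [0.002,0,0],"turn": [0,0,0]}
  ]
}}

```text
time: 7.1
position: [0.5683, 0.0835, 0.2265]
tool_rot: [1.436, 2.793, -0.001]
ft_force: [3.3, -2.8, 0.3]
grip_width: 0.002
grip_force: 1.9
```

```bash
python3 -c "
from h import *
tip()"
```

```text
tip [ 97.    1.4 212.5] F [ 3.3 -2.8  0.3] t 7.1
```

Emit:
{"method": "step_arm", "body": {
  "commands": [
    {"travel": [0.001,0,0],"turn": [0,0,0]},
    {"travel": [0.002,0,0],"turn": [0,0,0]},
    {"travel": [0.002,0,0],"turn": [0,0,0]}
  ]
}}

```text
time: 7.4
position: [0.5678, 0.0837, 0.2266]
tool_rot: [1.437, 2.79, -0.002]
ft_force: [4.3, -5.1, -1.6]
grip_width: 0.003
grip_force: 3.5
```

```bash
python3 -c "
from h import *
tip()
import cv2
cv2.imwrite('pics/w4.png',ctrl.get_image('wrist')[:,:,::-1])"
```

```text
tip [ 96.7   1.1 212.6] F [ 4.3 -5.1 -1.6] t 7.4
```

View pics/w4.png

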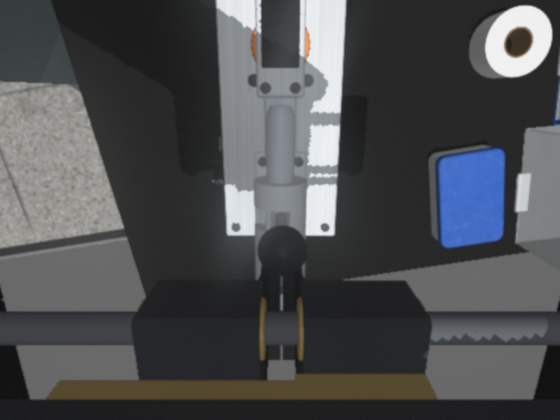

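The bolt is home (6.7 N against its stop, knob at (283,250) with the finger behind it). Now I'll move to the +y side of the knob.

Emit:
{"method": "step_arm", "body": {
  "commands": [
    {"travel": [-0.015,0,0],"turn": [0,0,0]},
    {"travel": [-0.02,0,-0.04],"turn": [0,0,0]},
    {"travel": [-0.02,0.042,-0.045],"turn": [0,0,0]},
    {"travel": [0.018,0.042,-0.045],"turn": [0,0,0]},
    {"travel": [0.018,0.042,-0.045],"turn": [0,0,0]}
  ]
}}

```text
time: 7.95
position: [0.5878, 0.1325, 0.2693]
tool_rot: [-1.42, -2.794, 0.001]
ft_force: [-0.8, 1.1, 0.4]
grip_width: 0.006
grip_force: 0.0
```

```bash
python3 -c "
from h import *
tip();go((77,42,213),(77,27,213),(77,-18,213))"
```

```text
tip [ 68.5  45.7 255.3] F [-0.8  1.1  0.4] t 7.95
turn [-0.2 -0.4  0.5]
(77, 42, 213) travel [-0.0087 -0.0037  0.0423]
(77, 27, 213) travel [-0.0085 -0.0187  0.0423]
(77, -18, 213) travel [-0.0081 -0.0637  0.0425]
```

Emit:
{"method": "step_arm", "body": {
  "commands": [
    {"travel": [0,0,0],"turn": [0,0,0]},
    {"travel": [0,0,0],"turn": [0,0,0]}
  ]
}}

```text
time: 8.15
position: [0.5901, 0.1244, 0.2716]
tool_rot: [-1.436, -2.793, 0.0]
ft_force: [0.2, -0.0, 0.3]
grip_width: 0.005
grip_force: 0.0
```

```bash
python3 -c "
from h import *
tip();go((77,42,213),(77,27,213),(77,-18,213))"
```

```text
tip [ 76.5  42.9 257.6] F [ 0.2 -0.   0.3] t 8.15
turn [-0. -0. -0.]
(77, 42, 213) travel [-0.0005 -0.0009  0.0446]
(77, 27, 213) travel [-0.0005 -0.0159  0.0446]
(77, -18, 213) travel [-0.0006 -0.0609  0.0446]
```

Emit:
{"method": "step_arm", "body": {
  "commands": [
    {"travel": [0,0,0.03],"turn": [0,0,0]},
    {"travel": [0,0,0.045],"turn": [0,0,0]},
    {"travel": [0,0,0.045],"turn": [0,0,0]},
    {"travel": [0,-0.008,0.045],"turn": [0,0,0]},
    {"travel": [0,-0.015,0.045],"turn": [0,0,0]}
  ]
}}

```text
time: 8.65
position: [0.5785, 0.1153, 0.2277]
tool_rot: [1.437, 2.793, 0.001]
ft_force: [-0.8, 0.6, -1.1]
grip_width: 0.007
grip_force: 0.0
```

Emit:
{"method": "step_arm", "body": {
  "commands": [
    {"travel": [0,-0.006,0],"turn": [0,0,0]},
    {"travel": [0,-0.012,0],"turn": [0,0,0]},
    {"travel": [0,-0.018,0],"turn": [0,0,0]},
    {"travel": [0,-0.024,0],"turn": [0,0,0]},
    {"travel": [0,-0.03,0],"turn": [0,0,0]}
  ]
}}

```text
time: 9.15
position: [0.5536, 0.0983, 0.2266]
tool_rot: [1.436, 2.794, 0.0]
ft_force: [-0.1, 0.6, -1.5]
grip_width: 0.007
grip_force: 0.5
```

```bash
python3 -c "
from h import *
tip()"
```

```text
tip [ 76.4  -1.9 212.6] F [-0.1  0.6 -1.5] t 9.15
```

Emit:
{"method": "step_arm", "body": {
  "commands": [
    {"travel": [0,-0.005,0],"turn": [0,0,0]},
    {"travel": [0,-0.01,0],"turn": [0,0,0]},
    {"travel": [0,-0.014,0],"turn": [0,0,0]},
    {"travel": [0,-0.017,0],"turn": [0,0,0]},
    {"travel": [0,-0.017,0],"turn": [0,0,0]}
  ]
}}

```text
time: 9.65
position: [0.5398, 0.0883, 0.2266]
tool_rot: [-1.436, -2.794, 0.0]
ft_force: [-0.7, 0.2, 0.0]
grip_width: 0.005
grip_force: 0.0
```

Emit:
{"method": "step_arm", "body": {
  "commands": [
    {"travel": [0,0.004,0],"turn": [0,0,0]},
    {"travel": [0,0.004,-0.04],"turn": [0,0,0]},
    {"travel": [0,0.004,-0.04],"turn": [0,0,0]}
  ]
}}

```text
time: 9.95
position: [0.5461, 0.0914, 0.271]
tool_rot: [1.434, 2.789, 0.008]
ft_force: [0.6, -0.6, 1.0]
grip_width: 0.003
grip_force: 0.0
```

```bash
python3 -c "
from h import *
import cv2
tip();go((77,-48,225),(77,-48,195))
a=ctrl.get_image('wrist')[:,:,::-1];b=ctrl.get_image('scene')[200:300,300:400,::-1]
b=cv2.resize(b,(420,420),interpolation=2)
cv2.imwrite('pics/w5.png',np.hstack([a[:,140:440],b]))"
```

```text
tip [ 77.7 -12.  257. ] F [ 0.6 -0.6  1. ] t 9.95
turn [0.4 0.1 0. ]
(77, -48, 225) travel [ 0.0007 -0.0362  0.0318]
(77, -48, 195) travel [ 0.0008 -0.0364  0.0618]
```

View pics/w5.png

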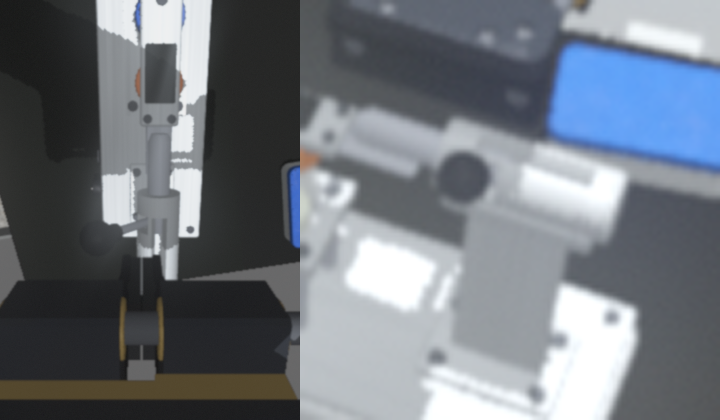

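The handle has swung well to the −y side; its knob is at (98,237) in the left half. I'll press it down from above.

Emit:
{"method": "step_arm", "body": {
  "commands": [
    {"travel": [0,-0.036,0],"turn": [0,0,0]},
    {"travel": [0,-0.037,0.01],"turn": [0,0,0]},
    {"travel": [0,-0.037,0.032],"turn": [0,0,0]},
    {"travel": [0,-0.037,0.038],"turn": [0,0,0]},
    {"travel": [0,-0.037,0.044],"turn": [0,0,0]}
  ]
}}

```text
time: 10.55
position: [0.5075, 0.0644, 0.2212]
tool_rot: [-1.435, -2.783, 0.022]
ft_force: [-21.5, -12.9, 18.7]
grip_width: 0.007
grip_force: 14.6
```

Emit:
{"method": "step_arm", "body": {
  "commands": [
    {"travel": [0,0,0.006],"turn": [0,0,0]},
    {"travel": [0,0,0.012],"turn": [0,0,0]},
    {"travel": [0,0,0.015],"turn": [0,0,0]},
    {"travel": [0,0,0.015],"turn": [0,0,0]}
  ]
}}

```text
time: 10.95
position: [0.5016, 0.0598, 0.2023]
tool_rot: [-1.435, -2.771, 0.043]
ft_force: [-26.2, -18.0, 8.9]
grip_width: 0.005
grip_force: 14.6
```

```bash
python3 -c "
from h import *
tip()"
```

```text
tip [ 77.4 -67.1 188.3] F [-26.2 -18.    8.9] t 10.95
```

The finger slipped to the outer side of the knob. I'll back off outward and then go up.

Emit:
{"method": "step_arm", "body": {
  "commands": [
    {"travel": [0,-0.02,0],"turn": [0,0,0]},
    {"travel": [0,-0.035,0],"turn": [0,0,0]},
    {"travel": [0,-0.035,-0.04],"turn": [0,0,0]},
    {"travel": [0,-0.035,-0.07],"turn": [0,0,0]},
    {"travel": [0,-0.035,-0.07],"turn": [0,0,0]}
  ]
}}

```text
time: 11.45
position: [0.4868, 0.0496, 0.2807]
tool_rot: [1.434, 2.791, 0.007]
ft_force: [-0.0, -0.2, -0.1]
grip_width: 0.002
grip_force: 0.0
```

```bash
python3 -c "
from h import *
import cv2
tip()
s=ctrl.get_state();print(s['position'],s['tool_rot'])
a=ctrl.get_image('wrist')[:,:,::-1];b=ctrl.get_image('scene')[200:300,300:400,::-1]
b=cv2.resize(b,(420,420),interpolation=2)
cv2.imwrite('pics/w6.png',np.hstack([a[:,190:],b]))"
```

```text
tip [ 77.2 -84.5 266.7] F [-0.  -0.2 -0.1] t 11.45
[0.48683719 0.04956664 0.28069686] [1.4342879  2.79059808 0.00694205]
```

View pics/w6.png

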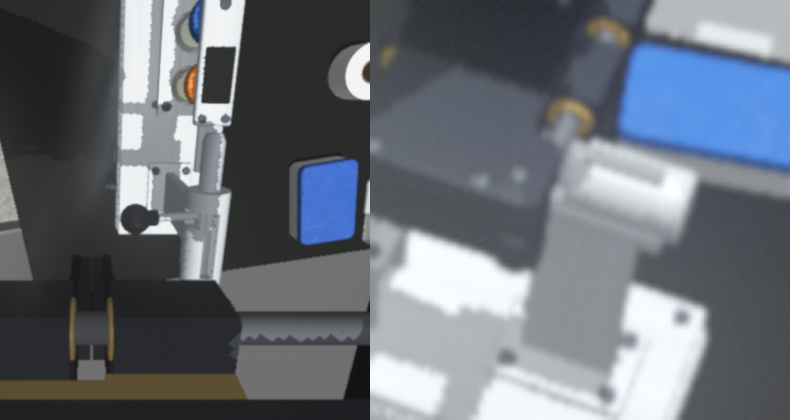

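The knob is at full-image (324,218), which puts it near y ≈ −54, so the handle is down to about 1.3 rad. I'll settle over it and press down gently to make sure.

Emit:
{"method": "step_arm", "body": {
  "commands": [
    {"travel": [0,0.02,0],"turn": [0,0,0]},
    {"travel": [0,0.038,0],"turn": [0,0,0]},
    {"travel": [0,0.038,0],"turn": [0,0,0]},
    {"travel": [0,0.038,0],"turn": [0,0,0]},
    {"travel": [0,0.038,0.02],"turn": [0,0,0]}
  ]
}}

```text
time: 12.05
position: [0.5165, 0.0707, 0.2586]
tool_rot: [1.436, 2.792, 0.003]
ft_force: [0.5, -0.6, 0.4]
grip_width: 0.005
grip_force: 0.0
```

```bash
python3 -c "
from h import *
tip();go((78,-45,205),(78,-45,192))"
```

```text
tip [ 77.4 -48.1 244.6] F [ 0.5 -0.6  0.4] t 12.05
turn [ 0.1  0.1 -0. ]
(78, -45, 205) travel [-0.0006  0.003   0.0396]
(78, -45, 192) travel [-0.0006  0.003   0.0526]
```

Emit:
{"method": "step_arm", "body": {
  "commands": [
    {"travel": [0,0.003,0.012],"turn": [0,0,0]},
    {"travel": [0,0.003,0.024],"turn": [0,0,0]},
    {"travel": [0,0.003,0.034],"turn": [0,0,0]},
    {"travel": [0,0.003,0.038],"turn": [0,0,0]},
    {"travel": [0,0.003,0.038],"turn": [0,0,0]}
  ]
}}

```text
time: 12.55
position: [0.5179, 0.0728, 0.219]
tool_rot: [-1.436, -2.793, 0.001]
ft_force: [0.1, 0.7, -0.5]
grip_width: 0.003
grip_force: 0.0
```

Emit:
{"method": "step_arm", "body": {
  "commands": [
    {"travel": [0,0,0.002],"turn": [0,0,0]},
    {"travel": [0,0,0.005],"turn": [0,0,0]},
    {"travel": [0,0,0.008],"turn": [0,0,0]},
    {"travel": [0,0,0.008],"turn": [0,0,0]}
  ]
}}

```text
time: 12.95
position: [0.518, 0.073, 0.2112]
tool_rot: [-1.436, -2.794, 0.0]
ft_force: [0.4, 0.1, 0.1]
grip_width: 0.005
grip_force: 0.0
```

```bash
python3 -c "
from h import *
tip()"
```

```text
tip [ 76.4 -45.6 197.2] F [0.4 0.1 0.1] t 12.95
```

Emit:
{"method": "step_arm", "body": {
  "commands": [
    {"travel": [0,0,0.002],"turn": [0,0,0]},
    {"travel": [0,0,0.004],"turn": [0,0,0]},
    {"travel": [0,0,0.005],"turn": [0,0,0]},
    {"travel": [0,0,0.005],"turn": [0,0,0]}
  ]
}}

```text
time: 13.35
position: [0.5183, 0.073, 0.2068]
tool_rot: [1.436, 2.794, 0.0]
ft_force: [-0.6, -0.3, 1.5]
grip_width: 0.006
grip_force: 0.8
```

```bash
python3 -c "
from h import *
tip()"
```

```text
tip [ 76.5 -45.4 192.8] F [-0.6 -0.3  1.5] t 13.35
```

Emit:
{"method": "step_arm", "body": {
  "commands": [
    {"travel": [0,0,-0.04],"turn": [0,0,0]},
    {"travel": [0,0,-0.09],"turn": [0,0,0]},
    {"travel": [0,-0.05,-0.12],"turn": [0,0,0]},
    {"travel": [0,-0.1,-0.14],"turn": [0,0,0]},
    {"travel": [0,-0.1,-0.14],"turn": [0,0,0]}
  ]
}}

```text
time: 13.85
position: [0.4358, 0.0116, 0.3496]
tool_rot: [1.44, 2.79, 0.007]
ft_force: [0.1, -0.2, 0.9]
grip_width: 0.002
grip_force: 0.0
```

Emit:
{"method": "step_arm", "body": {
  "commands": [
    {"travel": [0,0,0],"turn": [0,0,0]},
    {"travel": [0,0,0],"turn": [0,0,0]},
    {"travel": [0,0,0],"turn": [0,0,0]}
  ]
}}

```text
time: 14.15
position: [0.4372, 0.0158, 0.3454]
tool_rot: [-1.434, -2.794, 0.003]
ft_force: [-0.6, -0.7, -0.3]
grip_width: 0.007
grip_force: 0.0
```

```bash
python3 -c "
from h import *
import cv2
tip()
a=ctrl.get_image('top')[145:285,220:390,::-1];b=ctrl.get_image('scene')[180:330,195:395,::-1]
cv2.imwrite('pics/f.png',np.hstack([cv2.resize(a,(390,321),interpolation=2),cv2.resize(b,(410,321),interpolation=2)]))"
```

```text
tip [  75.8 -144.7  331.4] F [-0.6 -0.7 -0.3] t 14.15
```

View pics/f.png

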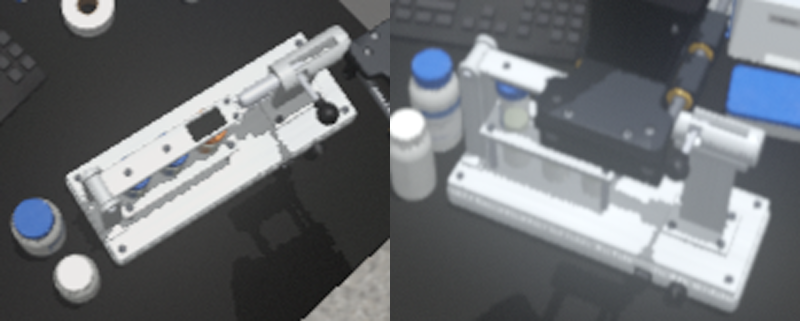

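The top view shows the bar flat, the bolt over its tongue (about (245,95)), the knob down on the −y side at (327,112), and both bottles in place. The arm is clear, so I'll hand in.

```bash
python3 -c "
from bench import ctrl
print(ctrl.close_job())"
```

```text
the job is handed in; nothing more can be done
None
```

The job is handed in: the last pictures show the bar shut, the bolt home over its tongue, the handle swung down to the end of the slot and both bottles standing where they were, but the push on the handle briefly reached about 33 N (limit 35 N) when the finger slipped off the knob, and no verdict was returned.

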